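# Set up the pounding bench and poise its mallet

### The arm

A 6-joint arm with a two-finger parallel gripper is mounted at the origin on the work surface. World frame = base frame: x ahead of the robot, y to its left, z up, the work surface at z = 0. Lengths are in m, angles in degrees, forces in N, time in s.
With the tool pointing down it reaches from about 0.4 to 0.825 m from the base axis. Payload 7 kg.
Tool frame: the origin (TCP) lies midway between the tips of the shut fingers; the grasp point (between the pads) lies 19 mm behind it; z points along the fingers, y is the direction in which the jaws open and shut (so a half turn about z gives the same grasp; the last joint's range is limited). The gripper opens to 88 mm and grips with 3 to 60 N. Pads are 19 mm wide; open, the fingers measure 130 mm over their backs; the gripper's body (78 mm by 193 mm) begins 47 mm behind the grasp point.
Start: joints at [-47.836, 20.546, 0.682, 0, -70.136, -16.507], TCP at [0.292, -0.608, 0.227] pointing down, gripper open.
Joint ranges: [-176.03, 176.03], [-82.01, 121.73], [-58.28, 71.71], [-173.87, 95.51], [-174.79, -0.11], [-173.66, 173.66]. Speed limits (degrees/s): [136.94, 136.94, 172.46, 180, 180, 180].

### API

Orientations are given as a 3x3 rotation matrix whose columns are the frame's x, y, z axes.
In Python, from rig import robot gives the robot as it stands. Calls block until the motion is done:
- robot.goto(position, orientation): joint-space move of the TCP to a pose.
- robot.servo_line(position, ori=None, speed=0.15): straight line of the TCP; ori=None keeps the orientation; speed is the mean speed in m/s.
- robot.movej(angles): joint-space move.
- robot.move_gripper(opening): opening from 0.0 (shut) to 1.0 (fully open); the grip force is fixed at half the most; returns when the fingers have stopped.
- robot.dwell(seconds).
- robot.ik(position, orientation): joint angles nearest the present ones, or None.
- robot.grab_frame(name): name is "scene" or "top"; returns (picture, depth): 400x640x3 uint8, red, green, blue; 400x640 float32, m along the optical axis (not along the pixel's ray), 0 where there is no reading.
- robot.camera_info(name): a dict with "vfov" (degrees; the focal length in pixels is half the picture's height over the tangent of half this angle, whatever the lens; pixels are square), "cx", "cy" (the principal point, pixels), "k1" (the pictures are not rectified: a ray, as slopes to the right and down, at radius r is drawn at 1 + k1 r^2 times it, then the intrinsics apply), "view" (4x4, takes a point from world to camera coordinates). Camera axes: x right, y down, z forward; pixel columns grow to the right and rows downward; lengths in m; the calibration is good to about 2 mm. A picture is of the moment at which its call begins. camera_info takes no time and is no camera call.
A pose or a line that the arm cannot do raises robot.Unreachable and nothing moves.
- robot.job_done(): hands the job in, once; it reports no verdict.
Readings, each from a call of its own:
- robot.read_t(): time.
- robot.read_qpos(): joint angles.
- robot.read_qvel(): joint speeds.
- robot.read_effort(): joint torques, N m.
- robot.read_position(): TCP position.
- robot.read_tcp_rot(): TCP orientation.
- robot.read_force(): force on the tool from outside, world axes, zero at the start.
- robot.read_ft_torque(): the same for the moment, N m.
- robot.read_grip_width(): opening from 0.0 (shut) to 1.0 (fully open).
Only numpy, scipy, OpenCV 4.12 (cv2) and the standard library are available. Lean on these libraries where they do the work, as an engineer would, in place of code of your own. Each camera call takes 0.05 s, during which the arm holds its last target. There are 200 camera calls.

### The job

Get the wooden pounding bench ready for the first blow: slide the loose wooden collar ring over the bench's one tall peg until it lies flat on the bench top, and let it go. Then draw the round mallet up out of its holder, turn it level, and finish still holding it there: lying level in the air and still, the middle of its head straight above the tall peg, about 10 cm above the peg's top. Leave the toy car, the arch block and the tray where they are.

Things in the scene. Friction and masses are not known exactly. Their poses are not given: they have to be found in the camera images.
- bench: Fixed light-wood pounding bench, 90 (its x) x 220 (its y) mm, flat top 60 mm above the table. Origin: centre of its underside. In a row along its y axis stand round pegs of 22 mm diameter: one tall peg at y = +60 mm, whose top is 50 mm above the bench top, and two driven-down pegs at y = -25 and -75 mm that stand only 10 mm proud.
- peg_top (a point): Centre of the tall peg's top (110 mm above the table). The peg is 22 mm in diameter; its top 6 mm taper to 12 mm diameter. Axes as the bench.
- peg_foot (a point): Point on the tall peg's axis at the level of the bench top (60 mm above the table), 50 mm under peg_top.
- collar_center (a point): Centre of the loose wooden collar ring, half-way up: outer diameter 56 mm, hole diameter 26 mm, 30 mm high, 40 g or so. It starts lying flat on the table, hole axis (its z) vertical. Home on the peg, this point is 15 mm above peg_foot.
- holder: Fixed light-wood block, 80 x 80 x 50 mm high, with a round hole 50 mm wide and 40 mm deep in the middle of its top. Origin: centre of its underside.
- holder_mouth (a point): Centre of the holder's hole at the block's top, 50 mm above the table.
- mallet_head (a point): Centre of the mallet's head. The wooden mallet is one round piece, 170 mm long, 100 g or so: a barrel head 44 mm in diameter and 60 mm long, and on the same axis a handle 20 mm in diameter and 110 mm long. Its z axis points from the head along the handle. It starts upright, head down in the holder's hole (head's lower end 10 mm above the table), handle up with its end 180 mm above the table.
- mallet_grip (a point): Point on the axis of the mallet's handle 45 mm short of the handle's free end and 95 mm from mallet_head along z; 135 mm above the table at the start. Axes as mallet_head.
- car: Bystander: loose light-wood toy car, 110 x 64 x 56 mm high, beyond the work. Origin: centre of its underside.
- arch: Bystander: loose light-wood arch block, 30 x 100 x 70 mm high, beyond the work. Origin: centre of its underside.
- tray: Bystander: loose light-wood tray, 80 x 140 x 30 mm high, with three low wooden shapes seated in it, beyond the bench. Origin: centre of its underside.
There are look-alikes about, which are no part of the job. Of the things like the part that bears mallet_head, leave any that is turquoise; of the rest the smaller one is meant. What is shaped like the part that bears collar_center but grey is not meant.

How it is judged (in metres and radians):
On the way, in this order (a step that is already met when the one before it is completed fails the run):
1. the collar lies flat on the bench top around the tall peg, let go, the mallet still in its holder (horizontal distance between collar_center and peg_foot below 0.006 m and z of collar_center in the frame of peg_foot below 0.019 m and angle between collar_center's own z axis and vertical below 0.12 rad and contact force between the fingers and collar below 0.1 N and horizontal distance between mallet_head and holder_mouth below 0.012 m and height (world z) of mallet_head below 0.06 m), for 0.2 s.
2. the mallet is drawn clear of the holder, gripped (height (world z) of mallet_head above 0.09 m and contact force between the fingers and mallet above 1 N and contact force between mallet and holder below 0.1 N), for 0.1 s.
At the end, for the whole second after the job is handed in: Collar let go, around the tall peg (axes within 6 mm), flat on the bench top (within 4 mm). Mallet held still in the fingers only, within 20 degrees of level, head centre within 30 mm sideways of the peg's axis and 60 to 150 mm above its top. Car, arch and tray moved less than 30 mm (horizontal distance between collar_center and peg_foot below 0.006 m and z of collar_center in the frame of peg_foot between 0.011 and 0.019 m and angle between collar_center's own z axis and vertical below 0.12 rad and contact force between each of the fingers, mallet and collar below 0.1 N and angle between mallet_head's own z axis and vertical between 1.22 and 1.92 rad and horizontal distance between mallet_head and peg_top below 0.03 m and z of mallet_head in the frame of peg_top between 0.06 and 0.15 m and contact force between the fingers and mallet above 1 N and contact force between mallet and bench below 0.1 N and contact force between mallet and holder below 0.1 N and linear speed of mallet below 0.03 m/s and distance of each of car, arch, tray from where it was at the start of the episode below 0.03 m); the arm keeps its last pose, push and grip.
It fails at once if a bystander toy is pushed more than 30 mm (distance of any of car, arch, tray from where it was at the start of the episode above 0.03 m).
It also fails if it takes over 64 s, if anything falls off the work surface, if the arm or the gripper's body presses on something with over 40 N, if the wrist force passes 120 N, or if a joint passes its speed limit or range.

## Working session

There is one attempt and no reset: what is moved stays moved. The work goes in short steps, each a Python script; the robot and the scene stay as the last script left them, time stands still between calls to the robot, and variables do not carry over. Pictures are saved under pics/ and viewed, about 8 in all and at most 12, crops included, and the job is handed in when it is done.

```bash
mkdir -p pics; ls
cat > h.py <<'E'
import numpy as np, cv2
from rig import robot
def cam(n):
    i=robot.camera_info(n); f=200/np.tan(np.radians(i['vfov'])/2); return i,f,np.array(i['view'])
def rays(n,uv):
    i,f,V=cam(n); uv=np.atleast_2d(uv).astype(float)
    d=(uv-[i['cx'],i['cy']])/f; r0=np.linalg.norm(d,axis=1); r=r0.copy()
    for _ in range(50): r=r0/(1+i['k1']*r**2)
    return d*(r/np.maximum(r0,1e-12))[:,None],V
def pts(n,uv,z):   # pixels + depth -> world
    s,V=rays(n,uv); z=np.atleast_1d(z)[:,None]
    p=np.hstack([s*z,z]); return (p-V[:3,3])@V[:3,:3]
def cloud(n,depth):
    h,w=depth.shape; vv,uu=np.mgrid[:h,:w]
    return pts(n,np.c_[uu.ravel(),vv.ravel()],depth.ravel()).reshape(h,w,3)
def atz(n,uv,z):   # pixels -> world on plane of height z
    s,V=rays(n,uv); d=np.hstack([s,np.ones((len(s),1))])@V[:3,:3]; o=-V[:3,:3].T@V[:3,3]
    return o+d*((z-o[2])/d[:,2])[:,None]
def proj(n,P):
    i,f,V=cam(n); P=np.atleast_2d(P); c=P@V[:3,:3].T+V[:3,3]; s=c[:,:2]/c[:,2:]
    return s*(1+i['k1']*(s**2).sum(1))[:,None]*f+[i['cx'],i['cy']]
E
python3 - <<'E'
from h import *
for n in('scene','top'):
    p,d=robot.grab_frame(n); np.savez(f'{n}0.npz',p=p,d=d)
    cv2.imwrite(f'pics/{n}0.png',p[:,:,::-1]); i,f,V=cam(n); print(n,{k:i[k] for k in i if k!='view'},-V[:3,:3].T@V[:3,3],V[2,:3])
    print((d>0).mean())
E
```

```text
pics
scene {'vfov': 47.44864800552218, 'cx': 326.2026476937275, 'cy': 195.76087354400616, 'k1': 0.03745950785148811} [1.01250897 0.73964609 1.13364464] [-0.31211664 -0.54732885 -0.77653998]
0.9955234375
top {'vfov': 42.64415381309765, 'cx': 322.7699066838282, 'cy': 199.04472008413356, 'k1': -0.08585366911031049} [0.4667274  0.00535468 1.61753507] [ 0.07567947  0.01944027 -0.99694267]
0.99608984375
```

View pics/scene0.png

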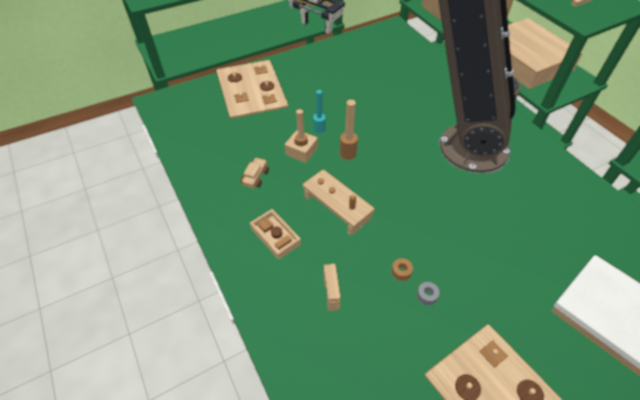

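View pics/top0.png

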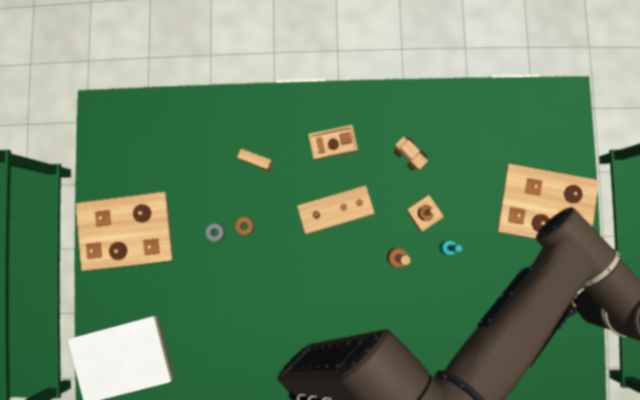

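In the scene view there are three mallets: brown in the holder (301,125), large brown (348,130) and turquoise (319,110). There are two rings: brown (402,268) and grey (428,292). The small brown mallet in the holder and the brown ring fit the description. I'll confirm with enlarged crops.

Run:
```python
from h import *
for n,(x,y,w,h,s) in {'top':(200,170,260,110,3),'scene':(230,80,220,225,3)}.items():
    z=np.load(f'{n}0.npz'); p,d=z['p'],z['d']; np.save(n+'c.npy',cloud(n,d))
    c=cv2.resize(p[y:y+h,x:x+w,::-1],None,fx=s,fy=s,interpolation=cv2.INTER_CUBIC)[:600]
    for k in range(0,w,20): cv2.putText(c,str(x+k),(k*s,8),0,.28,(255,255,255)); cv2.line(c,(k*s,10),(k*s,14),(255,255,255))
    for k in range(20,h,20): cv2.putText(c,str(y+k),(0,k*s+3),0,.28,(255,255,255))
    cv2.imwrite(f'pics/{n}crop.png',c)
C=np.load('topc.npy')
def reg(lo,hi,zlo,zhi,C=C):
    m=((C[...,:2]>lo)&(C[...,:2]<hi)).all(-1)&(C[...,2]>zlo)&(C[...,2]<zhi); return C[m]
for n,uv in dict(collar=(244,226),holder=(425,212),tall=(316,215),p2=(344,208),p3=(360,203),bench=(336,210),big=(399,258)).items():
    print(n,C[uv[1],uv[0]].round(3))
```

```text
collar [0.51  0.288 0.004]
holder [ 0.536 -0.267  0.099]
tall [0.535 0.056 0.11 ]
p2 [ 0.555 -0.028  0.071]
p3 [ 0.569 -0.077  0.072]
bench [ 0.551 -0.004  0.057]
big [ 0.406 -0.173  0.196]
```

View pics/topcrop.png

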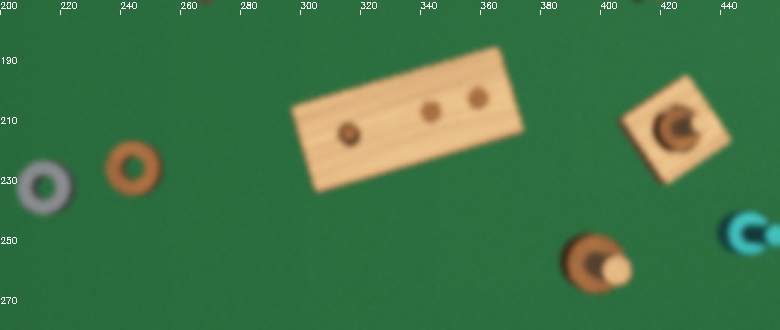

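View pics/scenecrop.png

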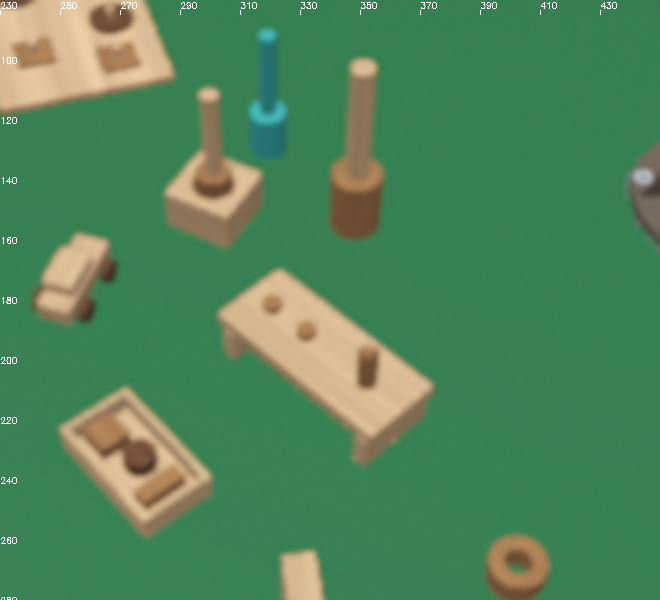

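The crops confirm it: the brown ring is at top (244,226), next to the grey one at (214,232). The tall peg is at top (316,214) and scene (353,197). The small brown mallet stands in the holder, with its handle end at scene (299,111), beside the big and turquoise ones. Next I'll triangulate and cross-check against depth.

```bash
cat > meas.py <<'E'
from h import *
from scipy.optimize import least_squares
def tri(a,b):
    r=least_squares(lambda P:np.r_[(proj('top',P)-a).ravel(),(proj('scene',P)-b).ravel()],[.5,0,.05]); return r.x.round(4),r.fun.round(2)
def circ(P): 
    r=least_squares(lambda q:np.hypot(*(P[:,:2]-q[:2]).T)-q[2],np.r_[P[:,:2].mean(0),.02],loss='soft_l1',f_scale=.002); return r.x.round(4)
E
python3 - <<'E'
from meas import *
T,S=np.load('topc.npy'),np.load('scenec.npy')
for n,a,b in [('collar top',(244.2,225.7),(402.3,267.3)),('peg top',(316,214),(352.7,196.7)),('handle end',(432,210.5),(299.0,111)),('p2',(343.2,206.8),(331.8,188.8)),('p3',(359,202.2),(320.5,179.8))]:
    print(n,*tri(a,b))
def reg(C,c,R,a,b): 
    m=(np.hypot(*(C[...,:2]-c).transpose(2,0,1))<R)&(C[...,2]>a)&(C[...,2]<b); return C[m]
for nm,C in('top',T),('scene',S):
    print(nm,'table',np.median(C[(abs(C[...,0]-.45)<.03)&(abs(C[...,1]-.15)<.05)][:,2]).round(4))
    for n,c,R,a,b in[('collar',(.515,.285),.04,.022,.045),('peg',(.535,.056),.03,.075,.13),('handle',(.536,-.27),.06,.09,.17),('hend',(.536,-.27),.06,.172,.19),('btop',(.555,0),.16,.05,.068),('hold',(.536,-.27),.07,.042,.06)]:
        P=reg(C,np.array(c),R,a,b)
        if len(P)<3: print(n,len(P));continue
        print(n,len(P),'med',np.median(P,0).round(4),'bbox mid',((P.min(0)+P.max(0))/2).round(4),'z95',np.percentile(P[:,2],95).round(4),end=' ')
        if n in('btop','hold'): print(cv2.minAreaRect(P[:,:2].astype(np.float32)*1000))
        else: print(circ(P), cv2.minEnclosingCircle(P[:,:2].astype(np.float32)*1000))
E
```

```text
collar top [0.5092 0.2844 0.0264] [-0.29  0.37 -0.41 -0.03]
peg top [0.5363 0.0567 0.1086] [-0.29  0.42 -0.5  -0.05]
handle end [ 0.5362 -0.2721  0.1835] [ 0.09 -0.16  0.21  0.03]
p2 [ 0.5582 -0.0251  0.0716] [-0.19  0.28 -0.34 -0.04]
p3 [ 0.5709 -0.0732  0.0721] [-0.18  0.27 -0.33 -0.04]
top table -0.0003
collar 178 med [0.5098 0.2836 0.0295] bbox mid [0.5095 0.2837 0.0328] z95 0.0353 [0.5112 0.2849 0.0208] ((511.9761657714844, 285.4605407714844), 28.03504753112793)
peg 46 med [0.535  0.056  0.1069] bbox mid [0.5363 0.0574 0.1071] z95 0.1135 [0.5359 0.057  0.0078] ((536.2756958007812, 57.14653015136719), 10.754517555236816)
handle 33 med [ 0.5337 -0.2688  0.1323] bbox mid [ 0.5358 -0.2712  0.1293] z95 0.1654 [ 0.5363 -0.2753  0.0079] ((535.798095703125, -274.5168762207031), 8.336477279663086)
hend 34 med [ 0.5358 -0.2763  0.178 ] bbox mid [ 0.5359 -0.2759  0.1783] z95 0.1833 [ 0.5359 -0.2765  0.0064] ((536.78076171875, -276.0686950683594), 9.622363090515137)
btop 1994 med [ 5.513e-01 -4.000e-04  5.930e-02] bbox mid [ 0.5523 -0.0006  0.059 ] z95 0.0653 ((551.7587280273438, -0.7396697
[... 600 characters left out ...]
med [ 0.5365 -0.2688  0.1304] bbox mid [ 0.5337 -0.2706  0.1306] z95 0.1652 [ 0.5335 -0.275   0.009 ] ((533.8796997070312, -271.8507385253906), 10.811845779418945)
hend 30 med [ 0.5342 -0.2734  0.1789] bbox mid [ 0.5333 -0.2742  0.1775] z95 0.182 [ 0.5345 -0.275   0.0076] ((534.0792236328125, -274.09814453125), 11.793326377868652)
btop 1623 med [0.5543 0.0059 0.0604] bbox mid [0.5513 0.0006 0.059 ] z95 0.0644 ((550.4248657226562, 0.9584579467773438), (93.60306549072266, 222.27462768554688), 14.333443641662598)
hold 319 med [ 0.5447 -0.2614  0.0499] bbox mid [ 0.5327 -0.2773  0.051 ] z95 0.0557 ((533.5897827148438, -275.1148376464844), (86.3298568725586, 84.54674530029297), 34.80472946166992)
```

```bash
cat >> h.py <<'E'
def ori(z,y):
    z=np.array(z,float)/np.linalg.norm(z); y=np.array(y,float); y-=z*(y@z); y/=np.linalg.norm(y); return np.c_[np.cross(y,z),y,z]
DOWN=[0,0,-1]
PEG=np.array([.5362,.0578]); COL=np.array([.5096,.285]); MAL=np.array([.5352,-.2755])
def best(pos,R2):  # pick half-turn with lower joint change
    q=np.array(robot.read_qpos()); c=[(np.abs(np.array(k)-q).max(),i) for i,R in enumerate(R2) if (k:=robot.ik(pos,R)) is not None]
    return R2[min(c)[1]] if c else None
E
python3 - <<'E'
from h import *
T=np.load('topc.npy')
for n,c in('big',(.406,-.173)),('turq',(.43,-.33)):
    m=(np.hypot(*(T[...,:2]-np.array(c)).transpose(2,0,1))<.07)&(T[...,2]>.03); P=T[m]; k=P[:,2]>P[:,2].max()-.02; print(n,P[k].mean(0).round(3),P[:,2].max().round(3))
# candidate final poses: head distance D ahead of TCP grasp
D=.105
for phi in range(-180,180,15):
    z=np.array([np.cos(np.radians(phi)),np.sin(np.radians(phi)),0])
    H=np.r_[PEG,.215]; tcp=H-z*(D-.019)
    for s in(1,-1):
        q=robot.ik(tcp,ori(z,[0,0,s]))
        if q is not None: print(phi,s,np.round(q))
u=MAL/np.linalg.norm(MAL)
print('grasp',[np.round(robot.ik([*MAL,.131],ori(DOWN,[s*u[0],s*u[1],0]))) for s in(1,-1)])
p=robot.read_position(); R=robot.read_tcp_rot(); print(R)
b=[.967,.255,0]; Rs=[ori(DOWN,b),ori(DOWN,-np.array(b))]
robot.servo_line([p[0],p[1],.38],speed=.25)
Rc=best([*COL,.35],Rs); np.save('Rc.npy',Rc)
robot.goto([*COL,.35],Rc); robot.servo_line([*COL,.10],speed=.25)
print(robot.read_t(),robot.read_qpos(),robot.read_grip_width())
robot.servo_line([*COL,.005],speed=.1)
robot.move_gripper(0.0)
print(robot.read_t(),robot.read_force(),robot.read_grip_width(),robot.read_position())
robot.servo_line([*COL,.12],speed=.15)
robot.servo_line([*COL,.24],speed=.2)
print(robot.read_force(),robot.read_grip_width(),robot.read_t())
E
```

```text
big [ 0.404 -0.185  0.226] 0.235
turq [ 0.374 -0.356  0.69 ] 0.702
-180 1 [  10.   68.   60.  -53. -167.  -52.]
-180 -1 [  10.   68.   60.  -53. -167.  128.]
-165 1 [  21.   69.   51.  -18. -161.  -17.]
-165 -1 [  21.   69.   51.  -18. -161.  163.]
-150 1 [  28.   67.   38.    3. -151.    3.]
-135 1 [  35.   63.   24.   15. -140.   12.]
-135 -1 [  35.   63.   24.   15. -140. -168.]
-120 1 [  42.   59.   10.   23. -129.   15.]
-120 -1 [  42.   59.   10.   23. -129. -165.]
-105 1 [  49.   54.   -4.   30. -119.   15.]
-105 -1 [  49.   54.   -4.   30. -119. -165.]
-90 1 [  56.   48.  -19.   36. -109.   13.]
-90 -1 [  56.   48.  -19.   36. -109. -167.]
-75 1 [ 63.  43. -34.  43. -99.   9.]
-75 -1 [  63.   43.  -34.   43.  -99. -171.]
-60 1 [ 69.  38. -50.  51. -91.   2.]
30 1 [-56.  33. -47. -94. -89. -10.]
30 -1 [-56.  33. -47. -94. -89. 170.]
45 1 [-50.  31. -33. -86. -92. -26.]
45 -1 [-50.  31. -33. -86. -92. 154.]
60 1 [-44.  34. -20. -79. -98. -36.]
60 -1 [-44.  34. -20. -79. -98. 144.]
75 1 [ -38.   38.   -7.  -74. -106.  -43.]
75 -1 [ -38.   38.   -7.  -74. -106.  137.]
90 1 [ -31.
[... 357 characters left out ...]
 62.   51.  -66. -153.  -63.]
150 -1 [  -6.   62.   51.  -66. -153.  117.]
165 1 [   1.   65.   58.  -65. -162.  -64.]
165 -1 [   1.   65.   58.  -65. -162.  116.]
grasp [array([ -9.,  18., -16.,   0., -56., 161.]), array([ -9.,  18., -16.,   0., -56., -19.])]
[[-9.01464260e-01 -4.32852886e-01 -7.53191531e-04]
 [-4.32853528e-01  9.01463300e-01  1.31969779e-03]
 [ 1.07739527e-04  1.51568200e-03 -9.99998846e-01]]
5.2333 [ 4.83860337e+01  1.84368823e+01 -2.03498341e+01  2.62410033e-02
 -5.11123290e+01 -3.36208167e+01] 0.999115978799956
6.9583 [-1.519895    0.80337127  1.79829092] 0.6419198297272176 [0.50960851 0.28503537 0.00516192]
[ 0.49426274  0.06004004 -0.70329437] 0.6408324885640635 8.625
```

Run:
```python
from h import *
Rc=np.load('Rc.npy')
robot.goto([*PEG,.24],Rc); robot.servo_line([*PEG,.127],speed=.15)
print(robot.read_position(),robot.read_grip_width(),robot.read_t())
out=[]
for n in('scene','top'):
    p,d=robot.grab_frame(n); np.savez(f'{n}1.npz',p=p,d=d)
    u,v=proj(n,[*PEG,.11])[0].astype(int); print(n,u,v)
    c=p[v-33:v+33,u-33:u+33,::-1]; out.append(cv2.resize(c,None,fx=6,fy=6,interpolation=cv2.INTER_CUBIC))
cv2.imwrite('pics/above.png',np.hstack(out))
```

```text
[0.53681305 0.05835082 0.12771274] 0.6401526605304184 10.4417
scene 352 196
top 315 214
```

View pics/above.png

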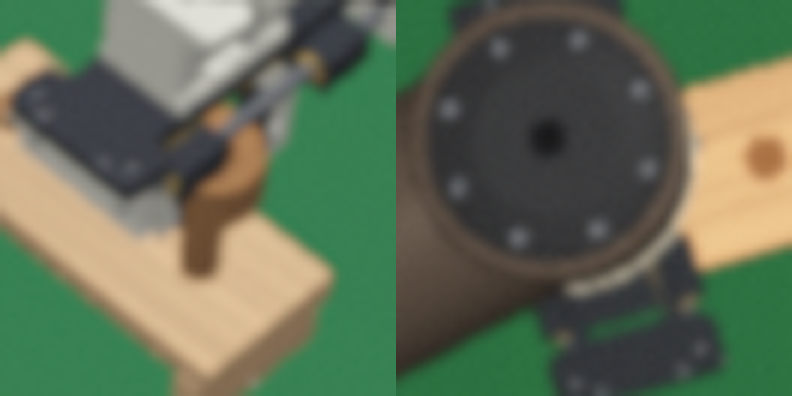

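The ring hangs over the peg: in the left crop the peg is at about (200,250) and the ring at about (235,165). I'll lower it in steps while watching the force.

Run:
```python
from h import *
f0=np.array(robot.read_force())
z=.127
while z>.066:
    z=max(z-.004,.0655); robot.servo_line([*PEG,z],speed=.06); f=np.array(robot.read_force())-f0
    print(round(z,4),robot.read_position()[2].round(4),f.round(1))
    if np.abs(f).max()>8: break
print(robot.read_t())
```

```text
0.123 0.1231 [ 0.  -1.2 -0.5]
0.119 0.1187 [-0.9 -0.4 -2. ]
0.115 0.1147 [ 0.2 -1.4 -1.1]
0.111 0.1107 [-0.2 -0.9 -0.8]
0.107 0.1067 [ 0.4 -1.   0.2]
0.103 0.1027 [ 0.3 -1.1 -0.7]
0.099 0.0987 [-0.5 -0.8 -0.3]
0.095 0.0947 [ 0.4 -0.4 -1.3]
0.091 0.0907 [ 0.1 -1.2 -1.5]
0.087 0.0867 [-0.2 -0.9 -1.2]
0.083 0.0827 [ 0.  -0.6 -0.7]
0.079 0.0787 [ 0.2 -0.8 -0.1]
0.075 0.0747 [ 0.2 -0.9 -1.1]
0.071 0.0707 [-0.6 -0.6 -0.7]
0.067 0.0667 [ 0.1 -1.3  0.2]
0.0655 0.0655 [-0.1 -0.5 -0.6]
14.5417
```

Run:
```python
from h import *
robot.move_gripper(1.0); robot.dwell(.4); print(robot.read_force(),robot.read_grip_width())
robot.servo_line([*PEG,.20],speed=.15); robot.servo_line([*PEG,.38],speed=.3)
u=MAL/np.linalg.norm(MAL); Rm=ori(DOWN,[-u[0],-u[1],0])
robot.goto([*MAL,.38],Rm); print(robot.read_qpos().round(1),robot.read_t())
out=[]
for n in('scene','top'):
    p,d=robot.grab_frame(n); np.savez(f'{n}2.npz',p=p,d=d)
    u,v=proj(n,[*PEG,.08])[0].astype(int)
    out.append(cv2.resize(p[v-25:v+25,u-25:u+25,::-1],None,fx=8,fy=8,interpolation=cv2.INTER_CUBIC))
    C=cloud(n,d); m=(np.hypot(*(C[...,:2]-PEG).transpose(2,0,1))<.035)
    r=np.hypot(*(C[...,:2]-PEG).transpose(2,0,1)); P=C[(r<.026)&(r>.016)]; Q=C[(r<.035)&(C[...,2]>.08)&(C[...,2]<.098)]
    print(n,'ring z',np.median(P[:,2]).round(4),'centre',((Q.min(0)+Q.max(0))/2).round(4),len(Q))
cv2.imwrite('pics/placed.png',np.hstack(out))
for phi in(-75,-90,-105,-120):
    z=np.array([np.cos(np.radians(phi)),np.sin(np.radians(phi)),0])
    for h in(.215,.34):
        for s in(1,-1):
            q=robot.ik(np.r_[PEG,h]-z*.091,ori(z,[0,0,s])); print(phi,h,s,None if q is None else np.round(q))
```

```text
[-0.27994081  0.54306213 -0.7885304 ] 0.9995906291810238
[ -8.6  10.4   6.3  -0.  -86.  -18.6] 18.75
scene ring z 0.0894 centre [0.5365 0.059  0.0886] 209
top ring z 0.0894 centre [0.5358 0.0579 0.0893] 211
-75 0.215 1 [  63.   43.  -34.   42. -100.    9.]
-75 0.215 -1 [  63.   43.  -34.   42. -100. -171.]
-75 0.34 1 [  63.   33.  -32.   45. -108.   17.]
-75 0.34 -1 [  63.   33.  -32.   45. -108. -163.]
-90 0.215 1 [  56.   48.  -18.   36. -109.   13.]
-90 0.215 -1 [  56.   48.  -18.   36. -109. -167.]
-90 0.34 1 [  56.   40.  -17.   39. -117.   20.]
-90 0.34 -1 [  56.   40.  -17.   39. -117. -160.]
-105 0.215 1 [  49.   54.   -3.   30. -119.   16.]
-105 0.215 -1 [  49.   54.   -3.   30. -119. -164.]
-105 0.34 1 [  49.   46.   -3.   33. -127.   21.]
-105 0.34 -1 [  49.   46.   -3.   33. -127. -159.]
-120 0.215 1 [  42.   59.   11.   23. -130.   15.]
-120 0.215 -1 [  42.   59.   11.   23. -130. -165.]
-120 0.34 1 [  42.   52.   12.   27. -137.   20.]
-120 0.34 -1 [  42.   52.   12.   27. -137. -160.]
```

View pics/placed.png

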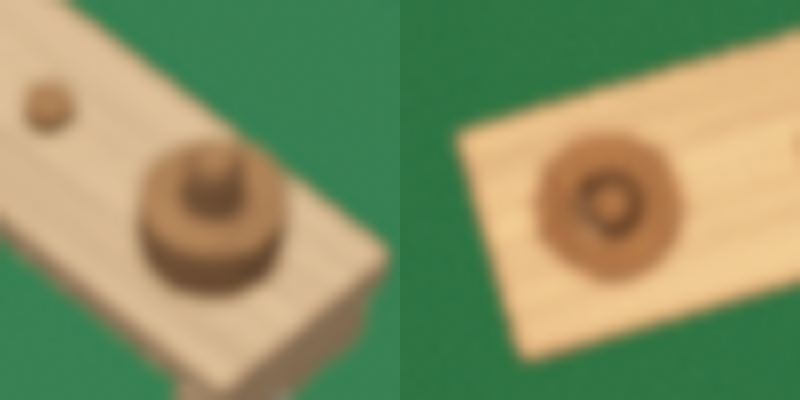

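The collar lies flat around the peg: its top is at 0.089 m in both views and it is centred. Now the mallet.

Run:
```python
from h import *
robot.servo_line([*MAL,.19],speed=.2); f0=robot.read_force()
robot.servo_line([*MAL,.131],speed=.08); print('df',(robot.read_force()-f0).round(1))
robot.move_gripper(0.0); print(robot.read_grip_width()*88,robot.read_force().round(1),robot.read_position().round(4))
robot.servo_line([*MAL,.20],speed=.08); robot.servo_line([*MAL,.40],speed=.2); robot.dwell(.2)
print(robot.read_grip_width()*88,robot.read_force().round(1),robot.read_t())
p,d=robot.grab_frame('scene'); np.savez('scene3.npz',p=p,d=d)
u,v=proj('scene',[*MAL,.35])[0].astype(int); print(u,v)
cv2.imwrite('pics/lift.png',cv2.resize(p[max(v-60,0):v+90,u-70:u+70,::-1],None,fx=4,fy=4,interpolation=cv2.INTER_CUBIC))
```

```text
df [0.7 1.  0.1]
19.45164935901532 [ 0.2  0.2 -0.3] [ 0.5352 -0.2755  0.131 ]
19.393574896654844 [-0.6  0.4 -0.6] 24.275
296 65
```

View pics/lift.png

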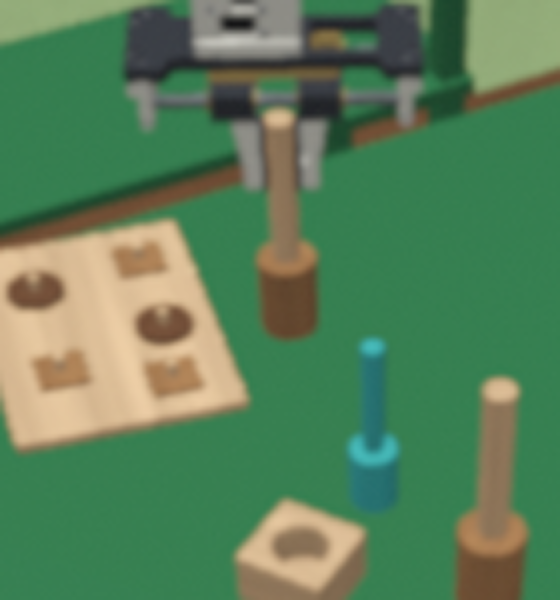

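The mallet is held upright between the pads, drawn clear of the holder. Next I'll turn it level and carry it over the peg.

Run:
```python
from h import *
z=np.array([0,-1.,0]); R=ori(z,[0,0,1])
robot.goto(np.r_[PEG,.34]-z*.091,R); print(robot.read_position(),robot.read_grip_width()*88,robot.read_t())
robot.servo_line(np.r_[PEG,.215]-z*.091,speed=.12); robot.dwell(.3); print(robot.read_position(),robot.read_grip_width()*88,robot.read_force().round(1),robot.read_t())
out=[]
for n in('scene','top'):
    p,d=robot.grab_frame(n); np.savez(f'{n}4.npz',p=p,d=d); C=cloud(n,d)
    m=(np.abs(C[...,:2]-PEG)<[.04,.042]).all(-1)&(C[...,2]>.15)&(C[...,2]<.27); P=C[m]
    print(n,len(P),P.min(0).round(3),P.max(0).round(3))
    hd=P[abs(P[:,1]-PEG[1])<.025]; t=hd[hd[:,2]>.225]; print('top line slope',np.polyfit(t[:,1],t[:,2],1).round(3) if len(t)>9 else len(t))
    u,v=proj(n,[*PEG,.16])[0].astype(int)
    out.append(cv2.resize(p[v-40:v+40,u-40:u+40,::-1],None,fx=5,fy=5,interpolation=cv2.INTER_CUBIC))
cv2.imwrite('pics/final.png',np.hstack(out))
```

```text
[0.53640117 0.14747935 0.34028031] 19.17337114980991 25.975
[0.53622504 0.14881765 0.21538127] 19.584075942446823 [ 0.5 -0.3 -0.4] 27.4667
scene 378 [0.517 0.03  0.198] [0.559 0.1   0.24 ]
top line slope [-0.007  0.234]
top 372 [0.517 0.03  0.211] [0.56  0.099 0.241]
top line slope [0.018 0.232]
```

View pics/final.png

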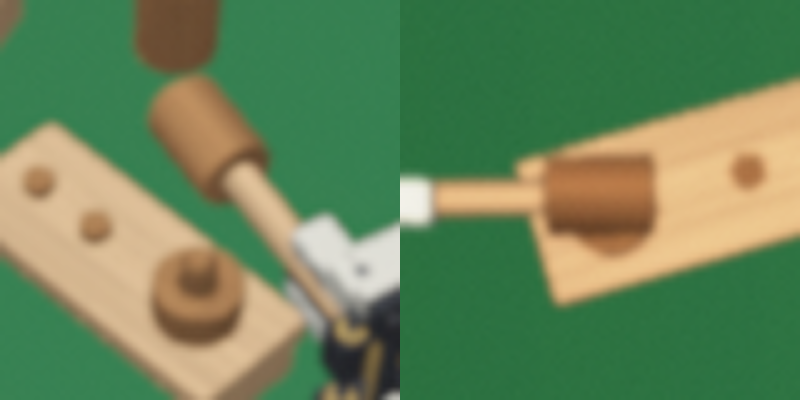

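The head is level (axis slope under 0.02) and centred at about (0.538, 0.059, 0.213), which is over the peg. The collar is still seated, so I'm handing in.

Run:
```python
from h import *
print(np.abs(robot.read_qvel()).max(),robot.read_t()); print(robot.job_done())
```

```text
0.22571354308203737 27.5667
the job is handed in; nothing more can be done
None
```

The job is handed in at 27.6 s: the collar is on the tall peg and the arm is holding the mallet level above it. The interface reports no verdict.

- **Collar:** I slid the brown ring down the peg with no measurable contact force (under 2 N). After release, both cameras put its top 89 mm above the table, where 90 mm is flat on the bench. It sat within about 1.5 mm of the peg's axis.
- **Mallet:** I drew the small brown mallet straight up out of its holder, turned it level and held it there. Its head centre is about 104 mm above the peg's top and within about 3 mm sideways of its axis. It is tilted by about 1° or less, and the grip opening reads 19.6 mm on the 20 mm handle.
- **Bystanders:** I kept the motions clear of the car, arch and tray, but did not measure them again at the end.
- **Disagreements:** the two cameras differed by 2 to 3 mm on the starting positions. My hand-picked ring point triangulated to a height of 26 mm, while depth gave 30 mm; I used the depth values. No check failed.

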